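Set the length stop and hold a kiln brick for sawing

TASK

Get the step brick ready for sawing on the wooden sawing board. First throw the stop lever out of its parked notch into the notch marked by the brass setting pin; only then set the step brick flat on the board, its step towards the robot, its back along the fence and its left end up against the length stop. Finish holding it: with the fingertips in the step, push forwards and down at once so that the brick is pressed firmly against both fence and board, and end the program while still pushing, the lever still in the marked notch and everything else left where it was.

Things in the scene. Friction and masses are not known exactly. Their poses are not given: they have to be found in the camera images.
- deck: Deck of the wooden sawing board, fixed on the table. Origin on the table below the board; x points away from the robot towards the fence, y to the left along the fence, z up. The deck's flat top is 26 mm above the origin and spans x -65 to +75, y -120 to +170 mm. Waxed: friction with the brick about 0.3. A dark saw line crosses it at y = -30 mm.
- fence: Wooden fence along the far side of the deck, 30 mm high and 22 mm thick, axes as the deck's. Origin on the deck top, in the near working face of the fence (45 mm in +x from the deck's origin); the face spans y -120 to +70 mm, with a 3 mm saw gap at y = -30 mm.
- length_stop: Dark wooden block, 40 mm (x) by 22 mm (y) by 22 mm high, that slides along the deck 3 to 43 mm in front of the fence. Axes as the deck's. Origin on the deck top in the middle of its right (-y) face, which the brick's left end meets. A link below the deck ties it to the lever: it moves 15 mm to the right (-y) per notch. A shove along y of over about 10 N can drive the lever out of its notch.
- stop_lever (a joint): Angle of the flat steel stop lever about its upright pivot (pivot at x +45, y +115 mm in the deck's frame): 0 in the parked notch, which is its leftmost, where it starts; 0.5 in the middle notch; 1.0 in the rightmost notch. It turns anticlockwise seen from above. A spring detent draws it into the nearest notch; moving it between notches takes about 5 N at the knob.
- lever_knob (a point): Point on the axis of the lever's upright dark wooden knob, 18 mm in diameter, 70 mm from the pivot. The point lies 6 mm below the top of the knob, 82 mm above the table; the lever's flat bar below the knob ends 44 mm above the table.
- lever_pointer (a point): Point straight in front of the lever's pointed end, 98 mm from the pivot (pivot, knob and this point are in line): it lies over the pin's place when the lever is in that notch.
- setting_pin: Brass pin, 10 mm across and 16 mm high, fixed in the steel quadrant plate beside the wanted notch, 98 mm from the pivot; it stands at either the middle or the rightmost notch. Origin at its foot, 30 mm above the table; its top is 46 mm above the table. The other working notch has only a flat dark hole.
- step_brick: Pale kiln brick with a step, loose on the table, 66 mm (x) by 84 mm (y) by 64 mm high, about 0.25 kg. Origin at the centre of its underside, z up. The step runs all along its -x side: there the top is cut down to 40 mm for x -33 to -9 mm; the full-height part spans x -9 to +33 mm (42 mm wide: grip it there).  The flat +x face goes against the fence.
- plain_brick: Pale kiln brick without a step, 66 x 84 x 64 mm, origin at the centre of its underside. Not to be moved.
- little_pot: Small pale bottle-shaped pot, 48 mm across, 64 mm high. Not to be moved.
- mould: Round white plaster mould, 62 mm across, 18 mm high. Not to be moved.
- weight_1: Round brass scale weight with a knob, 36 mm across, 34 mm high. Not to be moved.
There are look-alikes about, which are no part of the job. Leave any turquoise look-alike of the step_brick alone.

How it is judged:
On the way:
1. the lever is in the notch marked by the pin, the brick not yet on the board (horizontal distance between lever_pointer and setting_pin below 0.009 m and height (world z) of step_brick below 0.012 m), for 0.2 s.
At the end, for the whole second after the job is handed in: Lever pointer within 9 mm of the pin; brick flat and square (0.06 rad), back within 4 mm of the fence, left end within 6 mm of the stop, at rest; fingers on its step side push it (over 6 N), deck force over 7 N, fence force over 4 N; bystanders within 20 mm of their starts (horizontal distance between lever_pointer and setting_pin below 0.009 m and contact force between step_brick and deck above 7 N and contact force between step_brick and fence above 4 N and contact force between the fingers and step_brick above 6 N and x of the grasp point in the frame of step_brick below -0.004 m and x of step_brick in the frame of fence between -0.037 and -0.029 m and z of step_brick in the frame of fence between -0.004 and 0.004 m and y of step_brick in the frame of length_stop between -0.048 and -0.037 m and angle between step_brick's own z axis and vertical below 0.06 rad and angle between the x axis of step_brick and the x axis of fence, either way round below 0.06 rad and linear speed of step_brick below 0.01 m/s and distance of each of plain_brick, little_pot, mould, weight_1 from where it was at the start of the episode below 0.02 m); the arm keeps its last pose, push and grip.
It fails at once if a bystander is knocked away (moved over 30 mm) (distance of any of plain_brick, little_pot, mould, weight_1 from where it was at the start of the episode above 0.03 m).
It also fails if it takes over 67 s, if anything falls off the work surface, if the arm or the gripper's body presses on something with over 40 N, if the wrist force passes 120 N, or if a joint passes its speed limit or range.

ROBOT

A 6-joint arm with a two-finger parallel gripper is mounted at the origin on the work surface; the furniture and walls round the work are solid. World frame = base frame: x ahead of the robot, y to its left, z up, the work surface at z = 0. Lengths are in m, angles in rad, forces in N, time in s.
With the tool pointing down it reaches from about 0.275 to 0.875 m from the base axis. Payload 12.5 kg.
Tool frame: the origin (TCP) lies at the very end of the fingers, on their centre line; the grasp point (between the pads) lies 19 mm behind it; z points along the fingers, y is the line along which they close (so a half turn about z gives the same grasp; the last joint's range is limited). The gripper opens to 85 mm and grips with 20 to 120 N. Pads are 22 mm wide; open, the fingers measure 114 mm over their backs; the gripper's body (76 mm by 85 mm) begins 54 mm behind the grasp point. The pads swing forward as they close: fully open they stand 13 mm farther back than shut.
Start: joints at [1.156, 0.351, 1.652, -0, 1.139, -0.085], TCP at [0.178, 0.52, 0.231] pointing down, gripper open.
Joint ranges: [-2.75, 2.75], [-0.79, 2.1], [0.01, 2.65], [-1.57, 4.71], [0.07, 3.14], [-2.87, 2.87]. Speed limits (rad/s): [2.22, 2.22, 2.79, 3.14, 3.14, 3.14].

INTERFACE

Orientations are given as a 3x3 rotation matrix whose columns are the frame's x, y, z axes.
In Python, from bench import manip gives the robot as it stands. Calls block until the motion is done:
- manip.move_ptp(position, orientation): joint-space move of the TCP to a pose.
- manip.move_l(position, attitude=None, max_speed=0.15): straight line of the TCP; attitude=None keeps the orientation; max_speed is the mean speed in m/s.
- manip.move_j(angles): joint-space move.
- manip.set_gripper(opening, effort=None): opening from 0.0 (shut) to 1.0 (fully open); effort is the grip in N (None keeps the last); returns when the fingers have stopped.
- manip.dwell(seconds).
- manip.inverse_kinematics(position, orientation): joint angles nearest the present ones, or None.
- manip.grab_frame(name): name is "scene" or "top" or "wrist"; returns (picture, depth): 480x640x3 uint8, red, green, blue; 480x640 float32, m along the optical axis (not along the pixel's ray), 0 where there is no reading.
- manip.get_calibration(name): a dict with "camera_matrix" (3x3 intrinsics, pixels), "R" (3x3) and "t" (3): a world point X has camera coordinates R X + t. Camera axes: x right, y down, z forward; pixel columns grow to the right and rows downward; lengths in m; the calibration is good to about 2 mm. The wrist camera is an equidistant fisheye: a pixel r from the principal point sees the ray r / f radians off the axis. A picture is of the moment at which its call begins: read the wrist's pose just before it. get_calibration takes no time and is no camera call; for the wrist camera it gives the pose at the moment of the call.
A pose or a line that the arm cannot do raises manip.Unreachable and nothing moves.
- manip.sign_off(): hands the job in; it is judged then, once.
Trained networks look in the newest picture that a camera, given by its name, has taken for a name from the list of things; names that differ only in an ending like _2 or _b are one class to them, and where a whole thing is asked for, a point or a joint stands for the part that bears it (a point fixed in the world has none). Each returns a list of dicts, best first, with "confidence" (0 to 1); they miss things now and then, are a little off and sometimes report something else, mostly with a low value. They report only what shows in the picture. A call takes as long as a camera call. They do not tell look-alikes from the thing itself.
- manip.look_for(camera, name): "at" ([x, y, z] in m, in world coordinates, good to about 4 mm: the middle of the surface that is visible of it).
Readings, each from a call of its own:
- manip.current_time(): time.
- manip.current_qpos(): joint angles.
- manip.current_joint_vel(): joint speeds.
- manip.current_joint_torque(): joint torques, N m.
- manip.current_ee_pos(): TCP position.
- manip.current_tcp_rot(): TCP orientation.
- manip.current_force(): force on the tool from outside, world axes, zero at the start.
- manip.current_ft_torque(): the same for the moment, N m.
- manip.current_grip_width(): opening from 0.0 (shut) to 1.0 (fully open).
- manip.current_grip_force(): force on a finger pad.
Only numpy, scipy, OpenCV 4.12 (cv2) and the standard library are available. Lean on these libraries where they do the work, as an engineer would, in place of code of your own. Each camera call takes 0.05 s, during which the arm holds its last target. There are 200 camera calls.

## Working session

There is one attempt and no reset: what is moved stays moved. The work goes in short steps, each a Python script; the robot and the scene stay as the last script left them, time stands still between calls to the robot, and variables do not carry over. Pictures are saved under pics/ and viewed, at most 10 in all, crops included, and the job is handed in when it is done.

```bash
ls; mkdir -p pics
python3 - <<'E'
from bench import manip
import cv2,numpy as np
for c in ["scene","top"]:
    p,d=manip.grab_frame(c); cv2.imwrite(f"pics/{c}0.png",p[:,:,::-1]); np.save(f"{c}0.npy",d)
    k=manip.get_calibration(c); print(c,k)
    for n in ["deck","fence","length_stop","stop_lever","lever_knob","setting_pin","step_brick","plain_brick","little_pot","mould","weight_1"]:
        K=np.array(k["camera_matrix"]);out=[]
        for r in manip.look_for(c,n):
            x=K@(np.array(k["R"])@np.array(r["at"])+np.array(k["t"])); out.append((round(r["confidence"],2),np.round(r["at"],3).tolist(),(x[:2]/x[2]).astype(int).tolist()))
        print(n,out)
print(manip.current_time())
E
```

```text
pics
scene {'camera_matrix': array([[477.77381146,   0.        , 324.62314004],
       [  0.        , 477.77381146, 240.13777228],
       [  0.        ,   0.        ,   1.        ]]), 'R': array([[ 0.89307534, -0.44985122,  0.00709381],
       [-0.2585797 , -0.52612536, -0.81014113],
       [ 0.36817521,  0.72168274, -0.58619198]]), 't': array([-0.18816176,  0.3731954 ,  0.46156603])}
deck [(0.95, [0.542, 0.315, 0.028], [409, 264])]
fence [(0.73, [0.503, 0.361, 0.046], [378, 248]), (0.71, [0.636, 0.256, 0.053], [473, 257])]
length_stop [(0.73, [0.563, 0.309, 0.043], [421, 256])]
stop_lever [(0.88, [0.501, 0.362, 0.047], [377, 248])]
lever_knob []
setting_pin []
step_brick [(0.63, [0.378, 0.243, 0.067], [350, 300]), (0.59, [0.173, 0.3, 0.04], [212, 332]), (0.3, [0.56, 0.308, 0.046], [420, 256])]
plain_brick [(0.63, [0.297, 0.378, 0.063], [269, 267])]
little_pot [(0.73, [0.51, 0.53, 0.038], [338, 207])]
mould [(0.72, [0.435, 0.46, 0.015], [321, 243])]
weight_1 [(0.59, [0.276, 0.241, 0.025], [291, 342])]
top {'camera_matrix': array([[596.76424113,   0.        , 315.25333708],
       [  
[... 230 characters left out ...]
0.99776349]]), 't': array([0.35659322, 0.40731332, 1.05549091])}
deck [(0.62, [0.571, 0.249, 0.032], [381, 144])]
fence [(0.77, [0.642, 0.263, 0.055], [375, 100])]
length_stop [(0.72, [0.571, 0.305, 0.045], [350, 142])]
stop_lever [(0.94, [0.533, 0.363, 0.04], [316, 163]), (0.56, [0.572, 0.251, 0.03], [380, 144])]
lever_knob [(0.81, [0.538, 0.372, 0.045], [311, 159])]
setting_pin []
step_brick [(0.76, [0.392, 0.226, 0.061], [396, 244]), (0.59, [0.179, 0.33, 0.064], [333, 371])]
plain_brick [(0.75, [0.303, 0.414, 0.064], [285, 295])]
little_pot [(0.74, [0.642, 0.265, 0.055], [374, 100])]
mould [(0.96, [0.441, 0.465, 0.018], [257, 216])]
weight_1 [(0.71, [0.281, 0.252, 0.022], [377, 308])]
1.2
```

Run:
```python
import cv2,numpy as np
a=cv2.imread("pics/scene0.png");b=cv2.imread("pics/top0.png")
cv2.imwrite("pics/s1.png",cv2.resize(a[160:400,180:500],(800,600),interpolation=cv2.INTER_CUBIC))
cv2.imwrite("pics/t1.png",cv2.resize(b[60:420,160:560],None,fx=1.66,fy=1.66,interpolation=cv2.INTER_CUBIC))
```

```text
(no output)
```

View pics/s1.png

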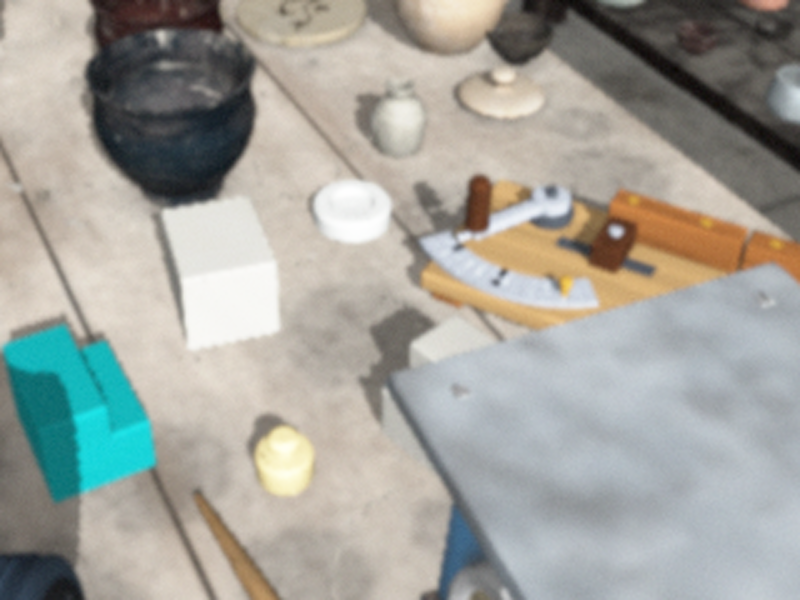

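View pics/t1.png

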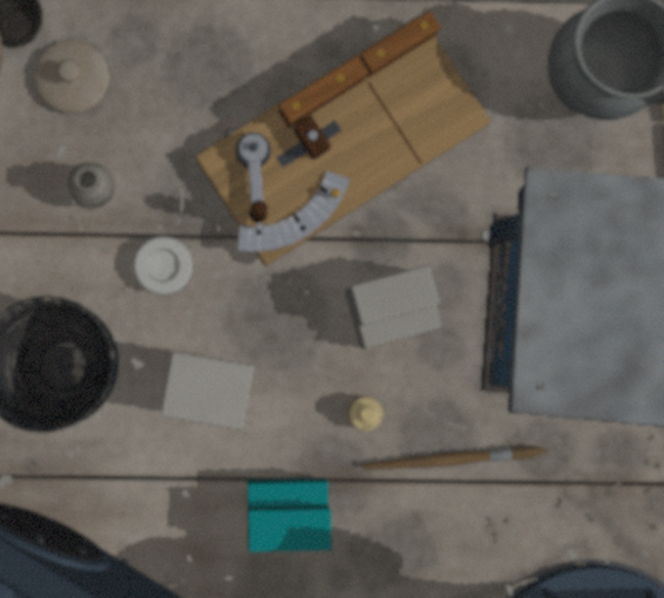

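The step brick could be the pale block at top pixel (396,244), or the turquoise one at (333,371), which is a look-alike. The pale block at (285,295) has no step, so it is the plain brick. In the enlarged crop the pale block at (396,244) shows its step line on the robot side, so that is the step brick. The brass pin is at crop (334,190), the rightmost notch. A raised grey shelf covers the lower right.

```bash
cat > h.py <<'E'
import numpy as np,cv2
from bench import manip
def cloud(c,d):
    k=manip.get_calibration(c);K,R,t=[np.array(k[i]) for i in("camera_matrix","R","t")]
    v,u=np.mgrid[:480,:640]
    P=np.stack([(u-K[0,2])*d/K[0,0],(v-K[1,2])*d/K[1,1],d],-1)
    W=(P-t)@R; W[d==0]=np.nan
    return W
def rect(pts):
    (c,s,a)=cv2.minAreaRect((pts*1000).astype(np.float32)); b=cv2.boxPoints((c,s,a))
    return np.round(c,1),np.round(s,1),round(a,2),np.round(b,0).tolist()
def sel(W,z0,z1,x,y):
    m=(W[...,2]>z0)&(W[...,2]<z1)&(abs(W[...,0]-x[0])<x[1])&(abs(W[...,1]-y[0])<y[1])
    m=cv2.morphologyEx(m.astype(np.uint8),cv2.MORPH_OPEN,np.ones((3,3)))>0
    return W[m]
E
python3 - <<'E'
from h import *
W=cloud("top",np.load("top0.npy"))
for nm,a in dict(table=(-.02,.015,(.4,.05),(.33,.03)),brick=(.054,.08,(.39,.07),(.226,.07)),step=(.03,.05,(.37,.07),(.226,.07)),fence=(.046,.07,(.64,.09),(.24,.12)),deck=(.018,.034,(.56,.13),(.25,.17)),shelf=(.07,.6,(.4,.25),(0,.14)),knob=(.07,.1,(.53,.05),(.37,.05)),stop=(.04,.06,(.57,.03),(.305,.04))).items():
    p=sel(W,*a); 
    print(nm,len(p),len(p) and (np.round(np.median(p[:,2]),4),np.round(p[:,2].std(),4),rect(p[:,:2])))
p=W[(W[...,2]>.07)&(abs(W[...,0]-.4)<.4)&(abs(W[...,1]-.2)<.5)];print(np.histogram(p[:,2],10))
for uv in [(334,190),(253,148),(259,211),(285,105),(283,115),(433,33),(435,15),(360,322),(440,305)]:
    u,v=160+uv[0]/1.66,60+uv[1]/1.66; print(uv,np.round(W[int(v),int(u)],4))
E
```

```text
table 1823 (np.float64(0.0006), np.float64(0.0021), (array([399.9, 330. ]), array([99.6, 59.7]), 0.35, [[350.0, 360.0], [350.0, 300.0], [450.0, 300.0], [450.0, 360.0]]))
brick 1226 (np.float64(0.0643), np.float64(0.002), (array([405.3, 224.2]), array([42. , 84.6]), 15.93, [[373.0, 259.0], [397.0, 178.0], [437.0, 189.0], [414.0, 271.0]]))
step 671 (np.float64(0.0403), np.float64(0.002), (array([373.5, 214.9]), array([23.9, 84.3]), 16.12, [[350.0, 252.0], [374.0, 171.0], [397.0, 178.0], [373.0, 259.0]]))
fence 1680 (np.float64(0.0557), np.float64(0.0034), (array([627.3, 249.5]), array([ 64.7, 190. ]), 33.88, [[548.0, 310.0], [653.0, 153.0], [707.0, 189.0], [601.0, 346.0]]))
deck 10014 (np.float64(0.0266), np.float64(0.0024), (array([514. , 245.8]), array([258.4, 303. ]), 24.39, [[334.0, 330.0], [459.0, 55.0], [694.0, 161.0], [569.0, 437.0]]))
shelf 23224 (np.float64(0.1772), np.float64(0.0277), (array([466.4, -11. ]), array([276.4, 370.8]), 86.17, [[272.0, -137.0], [642.0, -161.0], [661.0, 114.0], [291.0, 139.0]]))
knob 89 (np.float64(0.0859), np.float64(0.0034), (array([488.9, 365.8]), array([17. , 15.1]), 0.91, [[480.0, 373.0], [480.0, 358.0], [497.0, 358.0], [497.0, 374.0]]))
stop 431 (np.float64(0.0494), np.float64(0.0041), (array([580.4, 315.8]), array([61.4, 27.7]), 33.78, [[547.0, 310.0], [563.0, 287.0], [614.0, 321.0], [598.0, 344.0]]))
(array([12375,  1887, 20685,   873,  1801,     0,     0,   284,  6818,
        9497]), array([0.07000018, 0.12182934, 0.17365851, 0.22548767, 0.27731684,
       0.329146  , 0.38097516, 0.43280433, 0.48463349, 0.53646266,
       0.58829182]))
(334, 190) [0.5156 0.286  0.0423]
(253, 148) [0.5547 0.3722 0.0566]
(259, 211) [0.4844 0.365  0.0874]
(285, 105) [0.6006 0.3402 0.0569]
(283, 115) [0.5946 0.3409 0.0393]
(433, 33) [0.682  0.1862 0.0554]
(435, 15) [7.198e-01 1.715e-01 1.000e-04]
(360, 322) [0.3781 0.2596 0.0503]
(440, 305) [0.3996 0.1651 0.0017]
```

```bash
cat >> h.py <<'E'
from math import cos,sin,atan2
def down(ang):
    "tool down, closing axis at world angle ang"
    y=np.array([cos(ang),sin(ang),0]);z=np.array([0,0,-1.]);return np.stack([np.cross(y,z),y,z],1)
def best(pos,ang):
    q0=np.array(manip.current_qpos());c=[]
    for a in(ang,ang+np.pi):
        q=manip.inverse_kinematics(pos,down(a))
        if q is not None:c.append((abs(np.array(q)-q0)[5]+abs(np.array(q)-q0)[0],a,np.round(q,2)))
    c.sort(key=lambda k:k[0]); return c
E
python3 - <<'E'
from h import *
W=cloud("scene",np.load("scene0.npy"))
p=sel(W,.07,.1,(.49,.03),(.367,.03));print("scene knob",len(p),p.mean(0) if len(p) else 0,p[:,2].max() if len(p) else 0)
p=sel(W,.05,.08,(.63,.09),(.24,.12));print("scene fence",len(p),np.median(p[:,2]))
W=cloud("top",np.load("top0.npy"))
# fence fit: yaw scan minimising bounding box of the part away from the stop
m=sel(W,.05,.065,(.63,.1),(.24,.12))[:,:2]
th=.593
ex=np.array([cos(th),sin(th)]);ey=np.array([-sin(th),cos(th)])
a=m@ex;b=m@ey
print(np.percentile(a,[1,5,50,95,99,100]),np.percentile(b,[0,1,99,100]))
k=a>np.median(a)-.014
print(rect(m[k]))
for ang in(np.radians(303),):print(best([.489,.366,.2],ang),best([.524,.309,.06],ang))
print(best([.405,.224,.2],.283),best([.58,.2,.1],.593),np.round(manip.current_tcp_rot(),2))
E
```

```text
scene knob 106 [0.48523365 0.36087671 0.08098463] 0.08949449210125417
scene fence 1035 0.0558950307148291
[0.66892072 0.67005014 0.679946   0.69025052 0.69148479 0.69222608] [-0.23869999 -0.2356226  -0.05008713 -0.048732  ]
(array([644.7, 261.2]), array([ 22.8, 190. ]), 33.5, [[583.0, 334.0], [688.0, 176.0], [707.0, 188.0], [602.0, 347.0]])
[(np.float64(2.0858786156516733), np.float64(8.429940287132611), array([ 0.57,  0.49,  1.52, -0.  ,  1.13, -1.58])), (np.float64(2.2358415669611116), np.float64(5.288347633542818), array([ 0.57,  0.49,  1.52, -0.  ,  1.13,  1.56]))] [(np.float64(2.2358415669611107), np.float64(5.288347633542818), array([ 0.46,  0.67,  1.62, -0.  ,  0.86,  1.45])), (np.float64(2.305922872051318), np.float64(8.429940287132611), array([ 0.46,  0.67,  1.62, -0.  ,  0.86, -1.69]))]
[(np.float64(0.9580038933243428), 0.283, array([ 0.4 ,  0.23,  1.9 , -0.  ,  1.01,  0.12]))] [(np.float64(1.1523667396702613), 0.593, array([ 0.26,  0.62,  1.58, -0.  ,  0.94, -0.34])), (np.float64(3.789596546914136), 3.734592653589793, array([ 0.26,  0.62,  1.58, -0.  ,  0.94,  2.8 ]))] [[-0.95  0.32 -0.  ]
 [ 0.32  0.95 -0.  ]
 [ 0.   -0.   -1.  ]]
```

```bash
cat >> h.py <<'E'
TH=.588;EX=np.array([cos(TH),sin(TH)]);EY=np.array([-sin(TH),cos(TH)]);O=np.array([.5842,.2509])
def deck(x,y):return O+x*EX+y*EY
PIV=deck(.045,.115)
E
python3 - <<'E'
from h import *
kn=np.array([.488,.3655]);d=kn-PIV;phi=atan2(d[1],d[0])%(2*np.pi);print(PIV,np.degrees(phi),np.hypot(*d))
R=down(np.radians(303)+np.pi)
manip.set_gripper(.6,20)
manip.move_ptp([*kn,.18],R)
manip.move_l([*kn,.062],max_speed=.12)
manip.set_gripper(0,20);print("w",manip.current_grip_width(),manip.current_force(),manip.current_time())
for s in np.linspace(0,1.0,11)[1:]:
    a=phi+s;p=PIV+.07*np.array([cos(a),sin(a)])
    manip.move_l([*p,.062],max_speed=.06)
    print(round(s,1),np.round(manip.current_force(),1))
manip.set_gripper(.5)
manip.dwell(.3)
manip.move_l([*p,.19],max_speed=.15)
for c in("wrist","top"):
    im,dd=manip.grab_frame(c);k=manip.get_calibration(c);cv2.imwrite(f"pics/{c}2.png",im[:,:,::-1]);np.save(f"{c}2.npy",dd)
    for n in("setting_pin","lever_pointer","lever_knob","length_stop","stop_lever"):print(c,n,[(round(r["confidence"],2),np.round(r["at"],3)) for r in manip.look_for(c,n)])
print(k,p,manip.current_time())
b=cv2.imread("pics/top2.png");cv2.imwrite("pics/t3.png",cv2.resize(b[70:270,240:507],(800,600),interpolation=cv2.INTER_CUBIC))
E
```

```text
[0.55785205 0.37154736] 184.9479790493904 0.07011333779571373
w 0.1970132407118267 [0.68728099 0.25811973 4.13899046] 4.5
0.1 [-4.4  2.2  5.8]
0.2 [-4.8 -0.6  8.1]
0.3 [-4.7 -3.7  6.7]
0.4 [-0.5 -5.6  6.1]
0.5 [-4.5 -0.4  5.5]
0.6 [-4.2 -1.2  4.1]
0.7 [-3.5 -3.1  5.1]
0.8 [ 0.3 -3.4  3. ]
0.9 [ 2.9 -3.1  1.1]
1.0 [-1.8  0.6  1.8]
wrist setting_pin [(0.44, array([0.514, 0.283, 0.043])), (0.3, array([0.443, 0.457, 0.015]))]
wrist lever_pointer [(0.61, array([0.541, 0.34 , 0.05 ]))]
wrist lever_knob [(0.61, array([0.542, 0.34 , 0.047])), (0.61, array([0.517, 0.529, 0.043]))]
wrist length_stop [(0.84, array([0.583, 0.284, 0.049]))]
wrist stop_lever [(0.58, array([0.543, 0.339, 0.047])), (0.38, array([0.44 , 0.464, 0.015]))]
top setting_pin []
top lever_pointer [(0.64, array([0.558, 0.372, 0.045]))]
top lever_knob [(0.6, array([0.557, 0.376, 0.046]))]
top length_stop []
top stop_lever [(0.53, array([0.557, 0.369, 0.041]))]
{'camera_matrix': array([[596.76424113,   0.        , 315.25333708],
       [  0.        , 596.76424113, 239.84064307],
       [  0.        ,   0.        ,   1.        ]]), 'R': array([[ 0.01521461, -0.99957675,  0.02479575],
       [-0.99793133, -0.01672938, -0.06207403],
       [ 0.06246257, -0.02380003, -0.99776349]]), 't': array([0.35659322, 0.40731332, 1.05549091])} [0.52525229 0.30960178] 9.4333
```

View pics/wrist2.png

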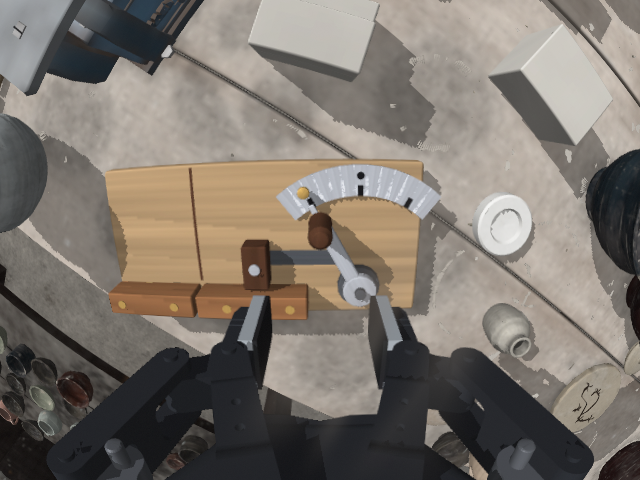

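The wrist picture shows the lever bar and knob (320,230) in line with the brass pin at (303,191), the rightmost notch. The stop at (256,263) has moved right. Next I measure the stop and fence from this view.

```bash
cat >> h.py <<'E'
def wcloud(d,k):
    K,R,t=[np.array(k[i]) for i in("camera_matrix","R","t")]
    v,u=np.mgrid[:480,:640];x=(u-K[0,2])/K[0,0];y=(v-K[1,2])/K[1,1];r=np.hypot(x,y)+1e-9
    s=np.tan(np.minimum(r,1.4))/r
    P=np.stack([x*s*d,y*s*d,d],-1);W=(P-t)@R;W[(d==0)|(r>1.2)]=np.nan;return W
E
python3 - <<'E'
from h import *
k=manip.get_calibration("wrist");W=wcloud(np.load("wrist2.npy"),k)
def D(p):q=p[:,:2]-O;return np.stack([q@EX,q@EY],1)*1000
for nm,w in(("wrist",W),("top",cloud("top",np.load("top2.npy")))):
    q=D(w.reshape(-1,3)).reshape(480,640,2);z=w[...,2]
    for n,x,y,z0,z1 in(("stop",(-20,36),(0,90),.04,.075),("fence",(38,80),(-130,90),.048,.062),("knob",(-40,20),(40,100),.07,.1),("pin",(-70,-30),(50,100),.038,.06)):
        m=(q[...,0]>x[0])&(q[...,0]<x[1])&(q[...,1]>y[0])&(q[...,1]<y[1])&(z>z0)&(z<z1)
        if n=="stop" and nm=="wrist":m[:, 285:]=0
        p=q[m].astype(np.float32)
        print(nm,n,len(p),np.median(z[m])if len(p) else 0,np.round(np.percentile(p,[2,50,98],axis=0),1).tolist() if len(p) else 0, cv2.minAreaRect(p) if len(p)>3 else 0)
print((PIV-O)@EX,deck(-.04,.068))
b=cv2.imread("pics/wrist2.png")
E
```

```text
wrist stop 1040 0.048965416683734074 [[3.2, 15.5], [17.8, 26.7], [35.1, 36.5]] ((19.30014991760254, 25.604522705078125), (22.14550018310547, 33.20370101928711), 89.53605651855469)
wrist fence 4380 0.056695462494367396 [[42.0, -114.7], [53.2, -24.2], [66.8, 66.9]] ((53.08734893798828, -25.306259155273438), (30.105554580688477, 189.38165283203125), 0.014252601191401482)
wrist knob 572 0.08604485786271626 [[-23.7, 73.4], [-17.9, 81.3], [-7.8, 89.1]] ((-15.213045120239258, 81.248046875), (17.329124450683594, 17.726593017578125), 43.50046920776367)
wrist pin 121 0.04529420276156669 [[-43.8, 63.5], [-39.9, 68.2], [-34.8, 72.2]] ((-39.56390380859375, 68.20551300048828), (9.611830711364746, 8.837250709533691), 39.3798942565918)
top stop 20 0.04952633572224688 [[-18.9, 85.9], [-12.4, 89.3], [-5.5, 89.9]] ((-12.021478652954102, 88.6087417602539), (3.5938880443573, 14.41564655303955), 81.20951080322266)
top fence 0 0 0 0
top knob 1 0.07248387904442079 [[-17.2, 90.0], [-17.2, 90.0], [-17.2, 90.0]] 0
top pin 0 0 0 0
0.04500000000000001 [0.51319846 0.2852916 ]
```

Run:
```python
from h import *
manip.set_gripper(1.0)
manip.move_ptp([.405,.224,.19],down(.279))
k=manip.get_calibration("wrist");im,d=manip.grab_frame("wrist");cv2.imwrite("pics/w4.png",im[:,:,::-1])
print([(r["confidence"],r["at"]) for r in manip.look_for("wrist","step_brick")])
W=wcloud(d,k)
for z0,z1,n in((.056,.075,"top"),(.032,.05,"step")):
    p=sel(W,z0,z1,(.39,.07),(.22,.07));print(n,len(p),np.median(p[:,2]),rect(p[:,:2]))
print(manip.current_ee_pos(),manip.current_time())
```

```text
[(0.71, [0.3923, 0.2284, 0.0681]), (0.66, [0.1916, 0.3319, 0.0424]), (0.4, [0.5531, 0.2691, 0.0263])]
top 5824 0.06368793787122194 (array([405.3, 224.3]), array([41.8, 84. ]), 15.93, [[374.0, 259.0], [397.0, 178.0], [437.0, 190.0], [414.0, 270.0]])
step 2782 0.03966379685092376 (array([392.5, 220.8]), array([63.8, 83.5]), 15.81, [[350.0, 252.0], [373.0, 172.0], [435.0, 189.0], [412.0, 270.0]])
[0.40518117 0.22412553 0.18999297] 11.625
```

View pics/w4.png

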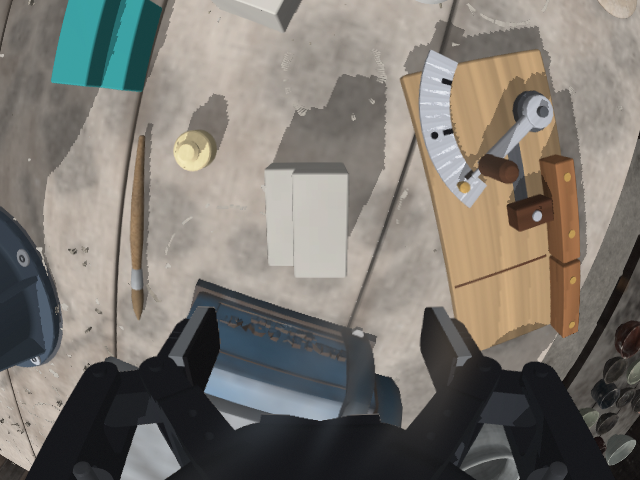

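The pale brick at (305,220), with its step strip at (280,220) towards the robot, is confirmed as the step brick, while the turquoise one is at the top left. I'll grasp it and place it.

Run:
```python
from h import *
manip.move_l([.4053,.2243,.041],max_speed=.12)
manip.set_gripper(0,60);print("w",manip.current_grip_width(),manip.current_grip_force())
manip.move_l([.4053,.2243,.16],max_speed=.12)
print("lift",manip.current_grip_width(),manip.current_force())
g=deck(.021,-.0295)
a=deck(.012,-.031)
manip.move_ptp([*a,.16],down(TH))
manip.move_l([*a,.085],max_speed=.12)
manip.move_l([*a,.0685],max_speed=.04);print("f",np.round(manip.current_force(),1))
manip.move_l([*g,.0685],max_speed=.04);print("f",np.round(manip.current_force(),1))
manip.move_l([*g,.0675],max_speed=.02);print("f",np.round(manip.current_force(),1))
manip.set_gripper(1.0)
manip.move_l([*g,.20],max_speed=.15)
k=manip.get_calibration("wrist");im,d=manip.grab_frame("wrist");cv2.imwrite("pics/w5.png",im[:,:,::-1])
W=wcloud(d,k);q=(W[...,:2]-O)@np.stack([EX,EY],1)*1000;z=W[...,2]
for n,x,y,z0,z1 in(("stop",(-20,36),(12,60),.04,.06),("fence",(38,80),(-130,90),.048,.062),("btop",(-40,60),(-90,25),.08,.1),("btread",(-60,20),(-90,25),.061,.072)):
    m=(q[...,0]>x[0])&(q[...,0]<x[1])&(q[...,1]>y[0])&(q[...,1]<y[1])&(z>z0)&(z<z1)
    m=cv2.morphologyEx(m.astype(np.uint8),cv2.MORPH_OPEN,np.ones((3,3)))>0
    p=q[m].astype(np.float32);print(n,len(p),np.median(z[m]),cv2.minAreaRect(p))
print(manip.current_time(),best([*deck(-.035,-.0295),.1],TH+np.pi/2))
```

```text
w 0.4807958646211862 61.45243048667908
lift 0.48186053738938406 [ 0.2584623   0.28082536 -3.77434618]
f [-0.   0.1 -2.3]
f [ 0.1  0.8 -3.1]
f [-0.2 -0.6 -2.6]
stop 1273 0.048026048024633984 ((7.927762985229492, 24.212448120117188), (24.376895904541016, 55.445960998535156), 89.83173370361328)
fence 5992 0.055720127818233364 ((56.53350067138672, -24.85607147216797), (189.18995666503906, 22.966983795166016), 89.82860565185547)
btop 6518 0.08970567864718262 ((20.829622268676758, -29.237125396728516), (83.7910385131836, 42.518409729003906), 89.92218017578125)
btread 2871 0.06572343601836686 ((-13.287385940551758, -29.086074829101562), (83.6697998046875, 23.840726852416992), 88.7490463256836)
19.025 [(np.float64(1.5707935576164525), 5.30038898038469, array([ 0.27,  0.61,  1.6 , -0.  ,  0.93,  1.25])), (np.float64(1.6236918065975443), 2.1587963267948966, array([ 0.27,  0.61,  1.6 , -0.  ,  0.93, -1.89]))]
```

View pics/w5.png

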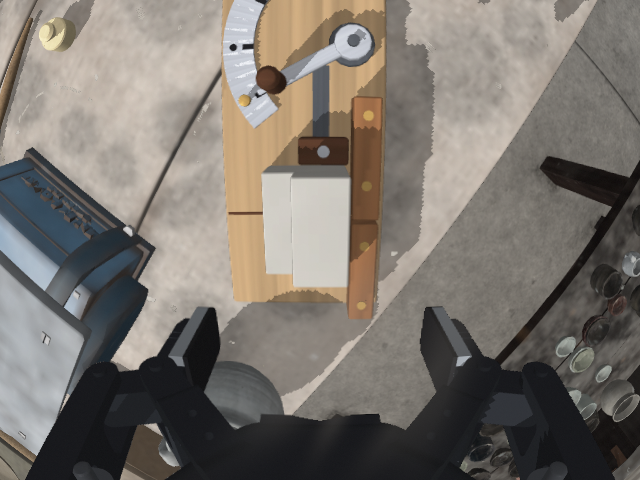

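The brick stands flat at the fence (top face at (320,230)), with the stop at (323,150) just beyond its left end. The lever is still at the pin. Now I push in the step.

Run:
```python
from h import *
manip.set_gripper(0,40)
R=down(5.30038898038469)
x,z=-.018,.072;y=-.0295
manip.move_ptp([*deck(x,y),.13],R)
f0=np.array(manip.current_force())
manip.move_l([*deck(x,y),z],max_speed=.08)
def F():
    f=np.array(manip.current_force())-f0;return -f[:2]@EX,-f[:2]@EY,f[2]
print(f0,F(),manip.current_grip_width())
def go():manip.move_l([*deck(x,y),z],max_speed=.02);manip.dwell(.08);return F()
for i in range(16):
    x+=.001;f=go()
    if f[0]>5 or f[2]>20:break
print("fwd",x,z,np.round(f,1))
for i in range(14):
    z-=.0007;f=go()
    if f[2]>18:break
print("down",x,z,np.round(f,1))
for i in range(14):
    if f[0]>16:break
    x+=.0005;f=go()
print("fwd2",x,z,np.round(f,1))
for i in range(8):
    if f[2]>20:break
    z-=.0004;f=go()
manip.dwell(.5);print("end",x,z,np.round(F(),1),manip.current_ee_pos(),manip.current_time())
k=manip.get_calibration("wrist");im,d=manip.grab_frame("wrist");cv2.imwrite("pics/w6.png",im[:,:,::-1])
W=wcloud(d,k);q=(W[...,:2]-O)@np.stack([EX,EY],1)*1000;zz=W[...,2]
for n,a,b,z0,z1 in(("stop",(-20,36),(12,60),.04,.06),("fence",(38,80),(-130,90),.048,.062),("btop",(0,60),(-90,25),.08,.1)):
    m=(q[...,0]>a[0])&(q[...,0]<a[1])&(q[...,1]>b[0])&(q[...,1]<b[1])&(zz>z0)&(zz<z1)
    m=cv2.morphologyEx(m.astype(np.uint8),cv2.MORPH_OPEN,np.ones((3,3)))>0
    p=q[m].astype(np.float32);print(n,len(p),len(p) and (np.median(zz[m]),cv2.minAreaRect(p)))
```

```text
[-0.70820313 -0.99470303  0.47008537] (np.float64(-1.4527431682275942), np.float64(-0.6278094912307739), np.float64(0.16650338181273772)) -0.0008776933571210794
fwd -0.00599999999999999 0.072 [ 7.7 -1.1  5. ]
down -0.00599999999999999 0.06429999999999993 [18.  -2.4 24.1]
fwd2 -0.00599999999999999 0.06429999999999993 [18.  -2.4 24.1]
end -0.00599999999999999 0.06429999999999993 [18.2 -1.6 23.2] [0.59449334 0.22234454 0.06601808] 30.2167
stop 1206 (np.float64(0.048035600167938536), ((19.46735191345215, 30.965240478515625), (11.685657501220703, 33.00083923339844), 89.39539337158203))
fence 21156 (np.float64(0.05574119886439583), ((56.318870544433594, -25.218223571777344), (190.19871520996094, 22.878129959106445), 89.77849578857422))
btop 26912 (np.float64(0.08970150842561994), ((23.099977493286133, -29.61831283569336), (84.66841125488281, 45.773521423339844), 89.82874298095703))
```

View pics/w6.png

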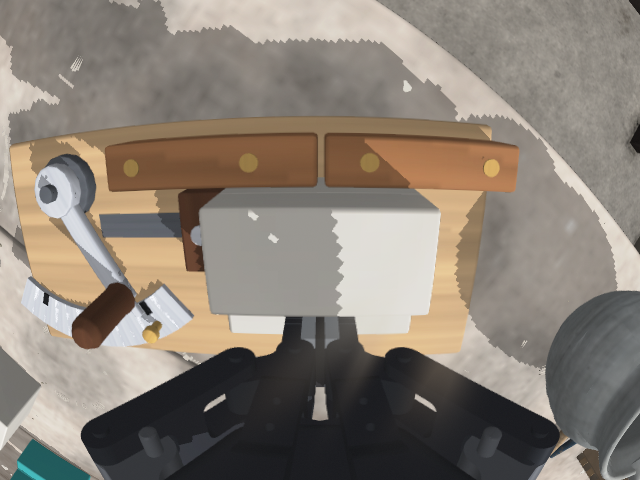

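The picture shows the brick's top at (320,260), square to the fence, with its back on it and its left end by the stop at (197,232). The fingers are in the step at (320,330), pushing 18 N forwards and 23 N down, steady. Everything is in place, so I hand it in.

```bash
python3 -c "
from bench import manip
print(manip.current_force(),manip.current_time());print(manip.sign_off())"
```

```text
[-16.65448497  -9.3169936   24.69477956] 30.2667
the job is handed in; nothing more can be done
None
```

I threw the lever into the pin's notch (the rightmost), set the step brick flat against the fence about 2 mm short of the length stop by my measurement, and handed the job in at about 30 s while still pushing about 18 N forwards and 23 N down.

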